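Find the rocking caddy lid and hold it home

TASK

One of the four identical lids on the red peg caddy sits loose on its freshly glued seal. Press the lids near their edges with the fingertips until you find the one that rocks, then press that one down at its middle until it is level and fully home, without lifting it. Finish while still holding it down there, do not press harder than a firm thumb would, and leave the pegs, mallet and saucer as they are.

Things in the scene. Friction and masses are not known exactly. Their poses are not given: they have to be found in the camera images.
- caddy: Red plastic peg caddy fixed to the bench, block 240 x 240 mm, flat deck 60 mm above the bench; origin at the centre of its underside, x and y along its sides, z up. Release housing with a black button (not part of the job) sticks out 35 mm at the middle of the -x side, a low handle bar 37 mm at +x. Four identical lids at x = +-50, y = +-50 mm. Pegs stand in the deck at x = -100, 0, 100, y = 0.
- well_1 (a point): Point on the vertical axis of the lid at caddy x = -50, y = +50 mm, 85 mm above the bench, within 2 mm of the lid's top; it stays with the caddy, not the lid. Each lid is round, grey, 70 mm across, 16 mm thick, flat on top with a black dot in the middle.
- well_2 (a point): Point on the vertical axis of the lid at caddy x = -50, y = -50 mm, 85 mm above the bench, within 2 mm of the lid's top; it stays with the caddy, not the lid. Three lids are sound: wherever pressed they stay level and give at most 1.5 mm (4 N per mm), then are rigid.
- well_3 (a point): Point on the vertical axis of the lid at caddy x = +50, y = +50 mm, 85 mm above the bench, within 2 mm of the lid's top; it stays with the caddy, not the lid. One lid, on a well that changes from run to run, is loose: it looks the same and stands level, but tips towards wherever it is pressed off centre.
- well_4 (a point): Point on the vertical axis of the lid at caddy x = +50, y = -50 mm, 85 mm above the bench, within 2 mm of the lid's top; it stays with the caddy, not the lid. Lid tops stand 83 to 87 mm above the bench at random, so height does not show which is loose.
- loose_travel (a joint): How far the one loose lid (whichever well it is on) is pushed straight down, m: 0 to 0.001 standing up on its seal, 0.006 fully home on its stop, negative if pulled up (at most 12 mm). Spring 1.3 N per mm: about 8 N takes it home; it comes back up when let go.
- loose_tilt_a (a joint): Tip of the one loose lid about a first horizontal axis through its middle, at its underside, rad: 0 level, limits +-0.12. Spring 0.9 N m per rad: a press of 6 N near the rim with a blunt fingertip tips it 0.06 to 0.12 rad in all.
- loose_tilt_b (a joint): Tip of the one loose lid about a second, perpendicular, horizontal axis through its middle, at its underside, rad: 0 level, limits +-0.12. Spring 0.9 N m per rad: a press of 6 N near the rim with a blunt fingertip tips it 0.06 to 0.12 rad in all.
- steel_peg_1: Bystander. Steel peg 12 mm thick and 70 mm long, standing loosely upright in the caddy deck hole at caddy x = 0, y = 0 mm; its top is 100 mm above the bench. Origin at the centre of its foot, z up its length.
- steel_peg_2: Bystander. Steel peg 12 mm thick and 70 mm long, standing loosely upright in the caddy deck hole at caddy x = 100, y = 0 mm; its top is 100 mm above the bench. Origin at the centre of its foot, z up its length.
- steel_peg_3: Bystander. Steel peg 16 mm thick, 50 mm tall, standing upright loose on the bench. Origin at the centre of its foot.
- yellow_peg_1: Bystander. Yellow plastic peg 12 mm thick and 70 mm long, standing loosely upright in the caddy deck hole at caddy x = -100, y = 0 mm; its top is 100 mm above the bench. Origin at the centre of its foot, z up its length.
- yellow_peg_2: Bystander. Yellow plastic peg 16 mm thick, 50 mm tall, standing upright loose on the bench. Origin at the centre of its foot.
- mallet: Bystander. Black silicone mallet lying on the bench: head 60 x 100 x 60 mm, handle 24 mm thick, 260 mm long overall. Origin on the bench under its middle, head to +x.
- saucer: Bystander. White ceramic saucer, 120 mm across, 18 mm high. Origin at the centre of its underside.

How it is judged:
On the way, in this order (a step that is already met when the one before it is completed fails the run):
1. the loose lid is rocked by a press near its edge (tipped more than 0.035 rad about one of its axes) ((value of joint any of loose_tilt_a, loose_tilt_b above 0.035 rad or value of joint any of loose_tilt_a, loose_tilt_b below -0.035 rad)), for 0.05 s.
2. the loose lid is pressed home and level (down more than 4 mm of its 6, tipped less than 0.035 rad about each axis) (value of joint loose_travel above 0.004 m and value of joint loose_tilt_a between -0.035 and 0.035 rad and value of joint loose_tilt_b between -0.035 and 0.035 rad), for 0.3 s.
At the end, for the whole second after the job is handed in: The loose lid is held down more than 4 mm of its 6 mm travel, tipped less than 0.035 rad about each axis and at rest, with the fingers pressing on it (more than 2 N); let go, it would spring up again (all of step 2 and velocity of joint loose_travel below 0.01 m/s and contact force between the fingers and anything else above 2 N); the arm keeps its last pose, push and grip.
It fails at once if the loose lid is pulled up more than 4 mm (value of joint loose_travel below -0.004 m).
It fails at once if the fingers press harder than 50 N (contact force between the fingers and anything else above 50 N).
It fails at once if a peg, the mallet or the saucer is moved more than 15 mm or lifted (distance of any of steel_peg_1, steel_peg_2, steel_peg_3, yellow_peg_1, yellow_peg_2, mallet, saucer from where it was at the start of the episode above 0.015 m).
It fails at once if a peg is tipped over (angle between any of steel_peg_1, steel_peg_2, steel_peg_3, yellow_peg_1, yellow_peg_2's own z axis and vertical above 0.35 rad).
It also fails if it takes over 51 s, if anything falls off the work surface, if the arm or the gripper's body presses on something with over 40 N, if the wrist force passes 120 N, or if a joint passes its speed limit or range.

ROBOT

A 6-joint arm with a two-finger parallel gripper is mounted at the origin on the work surface. World frame = base frame: x ahead of the robot, y to its left, z up, the work surface at z = 0. Lengths are in m, angles in rad, forces in N, time in s.
With the tool pointing down it reaches from about 0.325 to 0.775 m from the base axis. Payload 5.5 kg.
Tool frame: the origin (TCP) lies where the fingers leave the gripper's body, on its centre line; the fingertips stand 73 mm ahead of it and the grasp point (between the pads) lies 54 mm ahead of it; z points along the fingers, y is the line along which they close (so a half turn about z gives the same grasp; the last joint's range is limited). The gripper opens to 85 mm and grips with 20 to 120 N. Pads are 22 mm wide; open, the fingers measure 114 mm over their backs; the gripper's body (76 mm by 85 mm) begins 54 mm behind the grasp point. The pads swing forward as they close: fully open they stand 13 mm farther back than shut.
Start: joints at [1.237, 0.091, 1.231, -0, 1.82, -0.057], TCP at [0.164, 0.577, 0.304] pointing down, gripper open.
Joint ranges: [-2.87, 2.87], [-0.86, 2.18], [0.17, 2.46], [-1.51, 4.65], [0.06, 2.69], [-2.65, 2.65]. Speed limits (rad/s): [2.57, 2.57, 3.01, 3.14, 3.14, 3.14].

INTERFACE

Orientations are given as a unit quaternion [x, y, z, w].
In Python, from rig import telemetry, capture, calibration, sign_off gives the robot as it stands.
- The arm moves only by the tool servo_tool, never from a script. Its argument "series" is a list of rows, each a list of 7 numbers: the gripper's target within -1 to 1 (shut at 1, half-way at 0, fully open at -1), then the shift along the world's x, y, z in m, then the turn, a rotation vector about the world's x, y, z in degrees. In form: [[grip, x, y, z, ax, ay, az], ...]. A call has exactly 8 rows; each row shifts and turns the commanded pose from where the row before left it; what a row does not reach is not made up. A row lasts 1/8 s, in which the tool goes at most 62.5 mm and 10.7 degrees, less where a joint would pass 70% of its speed; a pose out of reach is approached as far as the arm can. A call is refused whole if a number of a shift passes 0.0625 or a number of a turn 10.7, either way. A call with a gripper value outside its range is refused whole. The fingers move at their own pace and stop on an object; "force" is the grip in N (left out, the last holds). Time passes only in rows, so rows that do not move let the fingers close, or fill a call up. It gives the time, the measured TCP pose, the force, the opening and the grip force at its end, in the units of the state.
- telemetry.sense(): the state, without advancing time (a new reading comes with each control period).
- capture(name): name is "scene" or "top" or "wrist"; returns the picture (420x560x3 uint8, blue, green, red); there is no depth.
- calibration(name): a dict with "fx", "fy", "cx", "cy" (pixels), "D" ([k1, k2, p1, p2, k3] as OpenCV has them; the pictures are not rectified), "R" (3x3) and "t" (3): a world point X has camera coordinates R X + t; the wrist camera has in their place "T_tool_cam" (4x4, takes a point from camera to tool coordinates, whose origin is the TCP and whose axes are the flange's). Camera axes: x right, y down, z forward; pixel columns grow to the right and rows downward; lengths in m; the calibration is good to about 2 mm. A picture is of the moment at which its call begins: read the wrist's pose just before it. calibration takes no time and is no camera call.
- sign_off(): hands the job in; it is judged then, once.
The state is a dict: "clock": time; "q": joint angles; "qd": joint speeds; "effort": joint torques, N m; "eef_pos": TCP position; "ee_rot": TCP orientation; "wrist_force": force on the tool from outside, world axes, zero at the start; "ft_torque": the same for the moment, N m; "finger_gap": opening from 0.0 (shut) to 1.0 (fully open); "grasp_force": force on a finger pad.
Only numpy, scipy, OpenCV 4.12 (cv2) and the standard library are available. Lean on these libraries where they do the work, as an engineer would, in place of code of your own. Each camera call takes 0.05 s, during which the arm holds its last target. There are 200 camera calls.

## Working session

There is one attempt and no reset: what is moved stays moved. The work goes in short steps, Python scripts to look and compute and a tool call to move; the robot and the scene stay as the last step left them, time stands still between calls to the robot, and variables do not carry over. Pictures are saved under pics/ and viewed, at most 10 in all, crops included, and the job is handed in when it is done.

Besides the shell and the picture viewer there is one more tool, called after "Call:" by a JSON object that holds its "fn" and its "kwargs", one argument or row to a line. servo_tool: Moves the arm, as the interface text tells. Its arguments: {"type":"object","properties":{"series":{"type":"array"},"force":{"type":"number"}},"required":["series"]}

```bash
mkdir -p pics
python3 - <<'E'
from rig import telemetry,capture,calibration
import cv2,numpy as np
s=telemetry.sense();print(s)
a=capture("scene");b=capture("top")
cv2.imwrite("pics/scene.png",a);cv2.imwrite("pics/top.png",b)
for n in("scene","top","wrist"):print(n,calibration(n))
E
```

```text
{'clock': 0.0, 'q': array([ 1.23729521e+00,  9.18669677e-02,  1.23192261e+00,  2.78663704e-05,
        1.81979583e+00, -5.66935973e-02]), 'qd': array([ 8.61509931e-04,  3.29470134e-04, -4.75783490e-05,  1.23015538e-03,
       -1.35749641e-03,  1.82923919e-03]), 'effort': array([ 4.13122070e-04, -4.58725333e+01, -4.18032682e+01, -9.47289845e-05,
        1.14652421e-02,  2.46674745e-06]), 'eef_pos': array([0.16391452, 0.57702317, 0.30272514]), 'ee_rot': array([ 1.37958860e-01,  9.90437459e-01, -9.74853535e-04, -2.06409836e-04]), 'wrist_force': array([ 1.15376089, -0.66787749,  0.59987378]), 'ft_torque': array([-0.02967926, -0.00819618,  0.03888065]), 'grasp_force': 0.0, 'finger_gap': 1.0021240293546096}
scene {'fx': 542.1228264349097, 'fy': 542.1228264349097, 'cx': 290.1083299181662, 'cy': 207.40608194578684, 'D': array([0.01678463, 0.        , 0.        , 0.        , 0.        ]), 'R': array([[ 0.31074461,  0.95028451, -0.01992846],
       [ 0.50482877, -0.18277203, -0.84364821],
       [-0.80534819,  0.25209867, -0.53652638]]), 't': array([-0.15658408, -0.17948663,  1.98371705])}
top
[... 260 characters left out ...]
.97638271e-01,  2.19041423e-02, -6.51006108e-02],
       [ 6.50749662e-02, -1.88228154e-03, -9.97878603e-01]]), 't': array([0.01000203, 0.54870145, 1.47389165])}
wrist {'fx': 304.5369795273259, 'fy': 304.5369795273259, 'cx': 276.01503463633935, 'cy': 211.28118120750761, 'D': array([0.00102294, 0.        , 0.        , 0.        , 0.        ]), 'T_tool_cam': array([[-1.97668227e-03, -9.59727284e-01, -2.80926384e-01,
         7.18528811e-02],
       [ 9.99997986e-01, -1.79944946e-03, -8.88836230e-04,
        -1.74190054e-03],
       [ 3.47527550e-04, -2.80927575e-01,  9.59728908e-01,
        -6.99299798e-02],
       [ 0.00000000e+00,  0.00000000e+00,  0.00000000e+00,
         1.00000000e+00]])}
```

View pics/top.png

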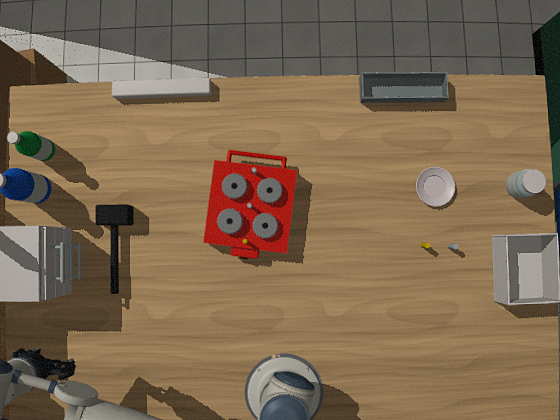

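View pics/scene.png

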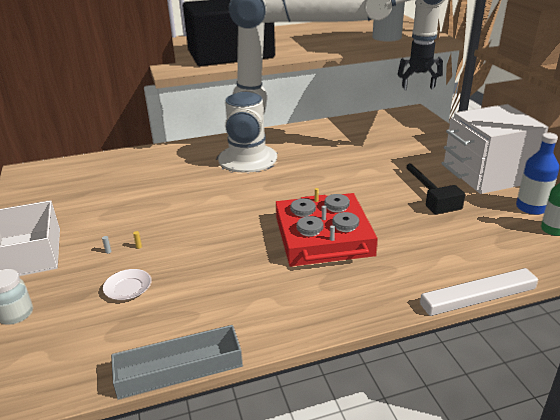

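The top view shows the caddy with lids at about (234,186), (270,190), (230,221) and (265,226). The housing and yellow peg are at (244,250), so caddy +x points up in the image and +y left. The scene view shows the same layout, with all the bystanders well clear.

Run:
```python
import cv2,numpy as np
from rig import calibration
im=cv2.imread("pics/top.png");c=calibration("top")
K=np.array([[c["fx"],0,c["cx"]],[0,c["fy"],c["cy"]],[0,0,1]])
def ray(u,v,z):
    p=cv2.undistortPoints(np.array([[[u,v]]],float),K,c["D"])[0,0]
    d=c["R"].T@np.array([*p,1]);o=-c["R"].T@c["t"]
    return (o+d*(z-o[2])/d[2])[:2]
h=im.astype(int).max(2)
P=[]
for n,(u,v) in {1:(230,221),2:(265,226),3:(234,186),4:(270,190)}.items():
    w=np.clip(80-h[v-5:v+6,u-5:u+6],0,None).astype(float);y,x=np.mgrid[v-5:v+6,u-5:u+6]
    uv=(w*x).sum()/w.sum(),(w*y).sum()/w.sum()
    P.append(ray(*uv,.085));print(n,np.round(uv,1),P[-1].round(4))
P=np.array(P);ctr=P.mean(0);ex=(P[2]+P[3]-P[0]-P[1]);ey=(P[0]+P[2]-P[1]-P[3])
yaw=np.arctan2(ex[1]-ey[0],ex[0]+ey[1]);R=np.array([[np.cos(yaw),-np.sin(yaw)],[np.sin(yaw),np.cos(yaw)]])
print("ctr",ctr,"yaw deg",np.degrees(yaw),np.linalg.norm(ex)/2,np.linalg.norm(ey)/2)
for n,q in enumerate([(-50,50),(-50,-50),(50,50),(50,-50)],1):
    q=np.array(q)/1000;print(n,(ctr+R@q).round(4),"edge",(ctr+R@(q+[np.sign(q[0])*.031,0])).round(4))
```

```text
1 [229.2 220.6] [0.5064 0.1434]
2 [264.7 225.2] [0.4917 0.0441]
3 [233.8 185.4] [0.6053 0.1288]
4 [269.2 189.8] [0.5909 0.0295]
ctr [0.54857786 0.08646941] yaw deg -8.386432604750757 0.1001174096277764 0.10038242908538803
1 [0.5064 0.1432] edge [0.4757 0.1477]
2 [0.4918 0.0443] edge [0.4612 0.0488]
3 [0.6053 0.1286] edge [0.636  0.1241]
4 [0.5908 0.0297] edge [0.6214 0.0252]
```

Call:
{"fn": "servo_tool", "kwargs": {
  "series": [
    [1, 0.031, -0.043, 0, 0, 0, 7.5],
    [1, 0.031, -0.043, 0, 0, 0, 0],
    [1, 0.031, -0.043, 0, 0, 0, 0],
    [1, 0.031, -0.043, 0, 0, 0, 0],
    [1, 0.031, -0.043, 0, 0, 0, 0],
    [1, 0.031, -0.043, 0, 0, 0, 0],
    [1, 0.031, -0.043, -0.02, 0, 0, 0],
    [1, 0.031, -0.043, -0.02, 0, 0, 0]
  ],
  "force": 40
}}

```text
clock: 1.1
eef_pos: [0.4127, 0.2316, 0.2633]
ee_rot: [0.073, 0.997, 0.0, 0.0]
wrist_force: [0.1, -0.1, 0.4]
finger_gap: -0.0
grasp_force: 0.0
```

Call:
{"fn": "servo_tool", "kwargs": {
  "series": [
    [1, 0.031, -0.043, -0.02, 0, 0, 0],
    [1, 0.031, -0.043, -0.02, 0, 0, 0],
    [1, 0.001, 0.001, -0.02, 0, 0, 0],
    [1, 0, 0, -0.01, 0, 0, 0],
    [1, 0, 0, -0.01, 0, 0, 0],
    [1, 0, 0, 0, 0, 0, 0],
    [1, 0, 0, 0, 0, 0, 0],
    [1, 0, 0, 0, 0, 0, 0]
  ]
}}

```text
clock: 2.1
eef_pos: [0.4751, 0.1486, 0.1847]
ee_rot: [0.073, 0.997, 0.0, 0.001]
wrist_force: [0.0, 0.4, -0.5]
finger_gap: -0.002
grasp_force: 0.0
```

Run:
```python
from rig import telemetry,capture
import cv2
from scipy.spatial.transform import Rotation as R
s=telemetry.sense();print(s["clock"],s["eef_pos"],R.from_quat(s["ee_rot"]).as_matrix().round(3),s["wrist_force"],s["finger_gap"])
cv2.imwrite("pics/w1.png",capture("wrist"))
```

```text
2.1 [0.47510499 0.14856428 0.18474218] [[-0.989  0.145  0.001]
 [ 0.145  0.989  0.   ]
 [-0.001  0.001 -1.   ]] [ 0.03632063  0.39368675 -0.52363289] -0.0024335728808833846
```

View pics/w1.png

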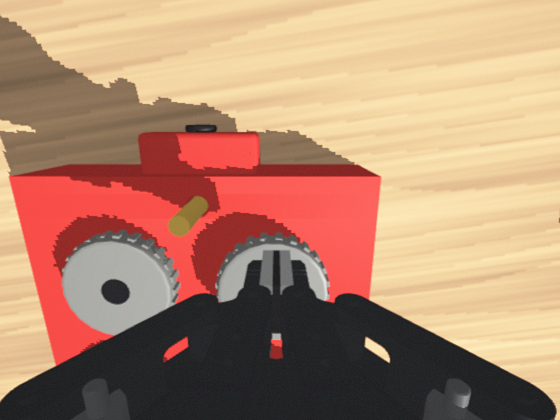

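The wrist view shows the closed tips at (275,255) over lid 1, near its outer edge. Lid 2 is at (115,290) and the yellow peg at (188,215), both clear.

Call:
{"fn": "servo_tool", "kwargs": {
  "series": [
    [1, 0, -0.0005, -0.01, 0, 0, 0],
    [1, 0, 0, -0.008, 0, 0, 0],
    [1, 0, 0, -0.004, 0, 0, 0],
    [1, 0, 0, -0.002, 0, 0, 0],
    [1, 0, 0, -0.001, 0, 0, 0],
    [1, 0, 0, 0, 0, 0, 0],
    [1, 0, 0, 0, 0, 0, 0],
    [1, 0, 0, 0, 0, 0, 0]
  ]
}}

```text
clock: 3.15
eef_pos: [0.4751, 0.1477, 0.1591]
ee_rot: [0.073, 0.997, 0.0, 0.0]
wrist_force: [-0.0, 0.0, 0.9]
finger_gap: -0.002
grasp_force: 0.4
```

Call:
{"fn": "servo_tool", "kwargs": {
  "series": [
    [1, 0, 0, -0.0005, 0, 0, 0],
    [1, 0, 0, -0.0005, 0, 0, 0],
    [1, 0, 0, -0.0005, 0, 0, 0],
    [1, 0, 0, 0, 0, 0, 0],
    [1, 0, 0, 0, 0, 0, 0],
    [1, 0, 0, 0, 0, 0, 0],
    [1, 0, 0, 0, 0, 0, 0],
    [1, 0, 0, 0, 0, 0, 0]
  ]
}}

```text
clock: 4.15
eef_pos: [0.4751, 0.1477, 0.1579]
ee_rot: [0.073, 0.997, 0.0, 0.0]
wrist_force: [-2.3, 0.1, 5.5]
finger_gap: -0.002
grasp_force: 2.5
```

Call:
{"fn": "servo_tool", "kwargs": {
  "series": [
    [1, 0, 0, -0.0005, 0, 0, 0],
    [1, 0, 0, -0.0005, 0, 0, 0],
    [1, 0, 0, 0, 0, 0, 0],
    [1, 0, 0, 0, 0, 0, 0],
    [1, 0, 0, 0, 0, 0, 0],
    [1, 0, 0, 0, 0, 0, 0],
    [1, 0, 0, 0, 0, 0, 0],
    [1, 0, 0, 0, 0, 0, 0]
  ]
}}

```text
clock: 5.15
eef_pos: [0.4751, 0.1477, 0.1577]
ee_rot: [0.073, 0.997, 0.0, 0.0]
wrist_force: [-3.1, -0.4, 8.3]
finger_gap: -0.002
grasp_force: 4.4
```

Lid 1 gives about 1.5 mm at 4 N/mm and then turns rigid, so it is sound. Next is lid 2, travelling above peg height.

Call:
{"fn": "servo_tool", "kwargs": {
  "series": [
    [1, 0, 0, 0.02, 0, 0, 0],
    [1, 0, 0, 0.018, 0, 0, 0],
    [1, -0.007, -0.0495, 0, 0, 0, 0],
    [1, -0.007, -0.0495, 0, 0, 0, 0],
    [1, 0, 0, -0.015, 0, 0, 0],
    [1, 0, 0, -0.015, 0, 0, 0],
    [1, 0, 0, -0.004, 0, 0, 0],
    [1, 0, 0, 0, 0, 0, 0]
  ]
}}

```text
clock: 6.15
eef_pos: [0.4608, 0.0495, 0.1598]
ee_rot: [0.072, 0.997, 0.0, -0.001]
wrist_force: [-0.7, -0.6, -0.1]
finger_gap: -0.002
grasp_force: 0.0
```

Call:
{"fn": "servo_tool", "kwargs": {
  "series": [
    [1, 0, 0, -0.0005, 0, 0, 0],
    [1, 0, 0, -0.0005, 0, 0, 0],
    [1, 0, 0, -0.0005, 0, 0, 0],
    [1, 0, 0, -0.0005, 0, 0, 0],
    [1, 0, 0, 0, 0, 0, 0],
    [1, 0, 0, 0, 0, 0, 0],
    [1, 0, 0, 0, 0, 0, 0],
    [1, 0, 0, 0, 0, 0, 0]
  ]
}}

```text
clock: 7.15
eef_pos: [0.461, 0.0486, 0.1584]
ee_rot: [0.073, 0.997, -0.0, 0.0]
wrist_force: [0.2, -0.4, -0.8]
finger_gap: -0.001
grasp_force: 0.0
```

Call:
{"fn": "servo_tool", "kwargs": {
  "series": [
    [1, 0, 0, -0.0005, 0, 0, 0],
    [1, 0, 0, -0.0005, 0, 0, 0],
    [1, 0, 0, -0.0005, 0, 0, 0],
    [1, 0, 0, -0.0005, 0, 0, 0],
    [1, 0, 0, 0, 0, 0, 0],
    [1, 0, 0, 0, 0, 0, 0],
    [1, 0, 0, 0, 0, 0, 0],
    [1, 0, 0, 0, 0, 0, 0]
  ]
}}

```text
clock: 8.15
eef_pos: [0.461, 0.0487, 0.1564]
ee_rot: [0.073, 0.997, 0.0, 0.0]
wrist_force: [0.5, -0.2, -0.1]
finger_gap: -0.002
grasp_force: 0.0
```

Call:
{"fn": "servo_tool", "kwargs": {
  "series": [
    [1, 0, 0, -0.0005, 0, 0, 0],
    [1, 0, 0, -0.0005, 0, 0, 0],
    [1, 0, 0, -0.0005, 0, 0, 0],
    [1, 0, 0, -0.0005, 0, 0, 0],
    [1, 0, 0, 0, 0, 0, 0],
    [1, 0, 0, 0, 0, 0, 0],
    [1, 0, 0, 0, 0, 0, 0],
    [1, 0, 0, 0, 0, 0, 0]
  ]
}}

```text
clock: 9.15
eef_pos: [0.461, 0.0487, 0.1544]
ee_rot: [0.073, 0.997, -0.0, 0.0]
wrist_force: [-1.4, -0.1, -0.0]
finger_gap: 0.002
grasp_force: 0.5
```

Call:
{"fn": "servo_tool", "kwargs": {
  "series": [
    [1, 0, 0, -0.0005, 0, 0, 0],
    [1, 0, 0, -0.0005, 0, 0, 0],
    [1, 0, 0, -0.0005, 0, 0, 0],
    [1, 0, 0, -0.0005, 0, 0, 0],
    [1, 0, 0, 0, 0, 0, 0],
    [1, 0, 0, 0, 0, 0, 0],
    [1, 0, 0, 0, 0, 0, 0],
    [1, 0, 0, 0, 0, 0, 0]
  ]
}}

```text
clock: 10.15
eef_pos: [0.461, 0.0487, 0.1524]
ee_rot: [0.073, 0.997, -0.0, 0.0]
wrist_force: [-1.8, 1.4, 2.1]
finger_gap: 0.003
grasp_force: 1.4
```

Call:
{"fn": "servo_tool", "kwargs": {
  "series": [
    [1, 0, 0, -0.001, 0, 0, 0],
    [1, 0, 0, -0.001, 0, 0, 0],
    [1, 0, 0, -0.001, 0, 0, 0],
    [1, 0, 0, 0, 0, 0, 0],
    [1, 0, 0, 0, 0, 0, 0],
    [1, 0, 0, 0, 0, 0, 0],
    [1, 0, 0, 0, 0, 0, 0],
    [1, 0, 0, 0, 0, 0, 0]
  ]
}}

```text
clock: 11.15
eef_pos: [0.4608, 0.0487, 0.1495]
ee_rot: [0.073, 0.997, 0.0, -0.0]
wrist_force: [-4.8, 1.6, 5.3]
finger_gap: -0.001
grasp_force: 2.7
```

Run:
```python
from rig import telemetry,capture
import cv2
s=telemetry.sense();print(s["eef_pos"],s["wrist_force"],s["ft_torque"])
cv2.imwrite("pics/w2.png",capture("wrist"))
```

```text
[0.46083686 0.04874199 0.14950943] [-4.82778708  1.60539637  5.33981692] [0.16835167 0.7262371  0.00932294]
```

View pics/w2.png

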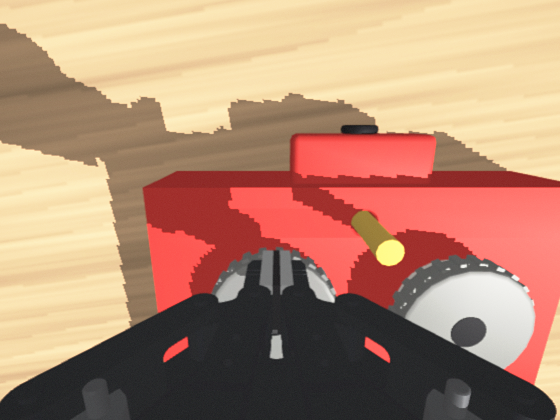

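The wrist view shows the tips at (275,252) on the rim of lid 2. That lid has gone down about 5–6 mm at only 5 N, so it is the loose one. There is a sideways drag of 4.8 N, so I'll ease outward to let it tip freely.

Call:
{"fn": "servo_tool", "kwargs": {
  "series": [
    [1, -0.0005, 0, 0, 0, 0, 0],
    [1, -0.0005, 0, 0, 0, 0, 0],
    [1, -0.0005, 0, 0, 0, 0, 0],
    [1, 0, 0, -0.0005, 0, 0, 0],
    [1, 0, 0, -0.0005, 0, 0, 0],
    [1, 0, 0, 0, 0, 0, 0],
    [1, 0, 0, 0, 0, 0, 0],
    [1, 0, 0, 0, 0, 0, 0]
  ]
}}

```text
clock: 12.2
eef_pos: [0.4597, 0.0487, 0.1485]
ee_rot: [0.073, 0.997, 0.0, 0.0]
wrist_force: [1.9, 0.4, 4.1]
finger_gap: -0.0
grasp_force: 2.1
```

Run:
```python
from rig import telemetry,capture
import cv2,numpy as np
s=telemetry.sense();print(s["eef_pos"],s["wrist_force"])
a=capture("scene");cv2.imwrite("pics/s2.png",np.vstack([cv2.resize(x[180:255,265:385],None,fx=4,fy=4,interpolation=2) for x in (cv2.imread("pics/scene.png"),a)]))
```

```text
[0.45965868 0.04868229 0.14852787] [1.86907295 0.43537779 4.11201184]
```

View pics/s2.png

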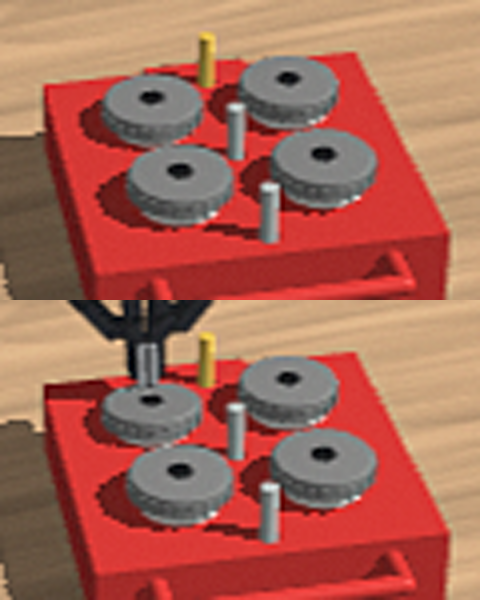

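In the scene crop, the far-left lid (lid 2) is clearly tipped away under the fingers at (150,400), compared with the level view above it. Now release, move to its middle and press.

Call:
{"fn": "servo_tool", "kwargs": {
  "series": [
    [1, 0, 0, 0.005, 0, 0, 0],
    [1, 0, 0, 0.007, 0, 0, 0],
    [1, 0, 0, 0.009, 0, 0, 0],
    [1, 0.016, -0.002, 0, 0, 0, 0],
    [1, 0.016, -0.0024, 0, 0, 0, 0],
    [1, 0, 0, 0, 0, 0, 0],
    [1, 0, 0, -0.006, 0, 0, 0],
    [1, 0, 0, -0.005, 0, 0, 0]
  ]
}}

```text
clock: 13.25
eef_pos: [0.4909, 0.0444, 0.1578]
ee_rot: [0.073, 0.997, -0.0, -0.0]
wrist_force: [-0.2, -0.7, 0.2]
finger_gap: -0.004
grasp_force: 0.0
```

Call:
{"fn": "servo_tool", "kwargs": {
  "series": [
    [1, 0, 0, -0.001, 0, 0, 0],
    [1, 0, 0, -0.001, 0, 0, 0],
    [1, 0, 0, -0.001, 0, 0, 0],
    [1, 0, 0, -0.001, 0, 0, 0],
    [1, 0, 0, 0, 0, 0, 0],
    [1, 0, 0, 0, 0, 0, 0],
    [1, 0, 0, 0, 0, 0, 0],
    [1, 0, 0, 0, 0, 0, 0]
  ]
}}

```text
clock: 14.25
eef_pos: [0.4915, 0.0443, 0.1545]
ee_rot: [0.073, 0.997, 0.0, 0.0]
wrist_force: [0.8, 0.3, 1.7]
finger_gap: 0.003
grasp_force: 0.6
```

Call:
{"fn": "servo_tool", "kwargs": {
  "series": [
    [1, 0, 0, -0.001, 0, 0, 0],
    [1, 0, 0, -0.001, 0, 0, 0],
    [1, 0, 0, -0.001, 0, 0, 0],
    [1, 0, 0, 0, 0, 0, 0],
    [1, 0, 0, 0, 0, 0, 0],
    [1, 0, 0, 0, 0, 0, 0],
    [1, 0, 0, 0, 0, 0, 0],
    [1, 0, 0, 0, 0, 0, 0]
  ]
}}

```text
clock: 15.25
eef_pos: [0.4915, 0.0443, 0.1515]
ee_rot: [0.073, 0.997, 0.0, 0.0]
wrist_force: [-1.3, 0.1, 5.2]
finger_gap: -0.002
grasp_force: 2.5
```

Call:
{"fn": "servo_tool", "kwargs": {
  "series": [
    [1, 0, 0, -0.001, 0, 0, 0],
    [1, 0, 0, -0.001, 0, 0, 0],
    [1, 0, 0, -0.001, 0, 0, 0],
    [1, 0, 0, 0, 0, 0, 0],
    [1, 0, 0, 0, 0, 0, 0],
    [1, 0, 0, 0, 0, 0, 0],
    [1, 0, 0, 0, 0, 0, 0],
    [1, 0, 0, 0, 0, 0, 0]
  ]
}}

```text
clock: 16.25
eef_pos: [0.4917, 0.0443, 0.1499]
ee_rot: [0.073, 0.997, 0.0, 0.001]
wrist_force: [-3.9, 0.4, 12.0]
finger_gap: 0.004
grasp_force: 5.7
```

Call:
{"fn": "servo_tool", "kwargs": {
  "series": [
    [1, 0, 0, -0.0005, 0, 0, 0],
    [1, 0, 0, -0.0005, 0, 0, 0],
    [1, 0, 0, 0, 0, 0, 0],
    [1, 0, 0, 0, 0, 0, 0],
    [1, 0, 0, 0, 0, 0, 0],
    [1, 0, 0, 0, 0, 0, 0],
    [1, 0, 0, 0, 0, 0, 0],
    [1, 0, 0, 0, 0, 0, 0]
  ]
}}

```text
clock: 17.25
eef_pos: [0.4918, 0.0444, 0.1498]
ee_rot: [0.073, 0.997, 0.0, 0.001]
wrist_force: [-5.6, 0.2, 15.6]
finger_gap: -0.001
grasp_force: 7.7
```

Run:
```python
from rig import telemetry,capture
import cv2,numpy as np
s=telemetry.sense();print(s["eef_pos"],s["wrist_force"])
a=capture("scene");cv2.imwrite("pics/s3.png",np.vstack([cv2.resize(x[180:255,265:385],None,fx=4,fy=4,interpolation=2) for x in (cv2.imread("pics/scene.png"),a)]))
```

```text
[0.49179606 0.0443709  0.14983577] [-5.64736531  0.20231056 15.57310555]
```

View pics/s3.png

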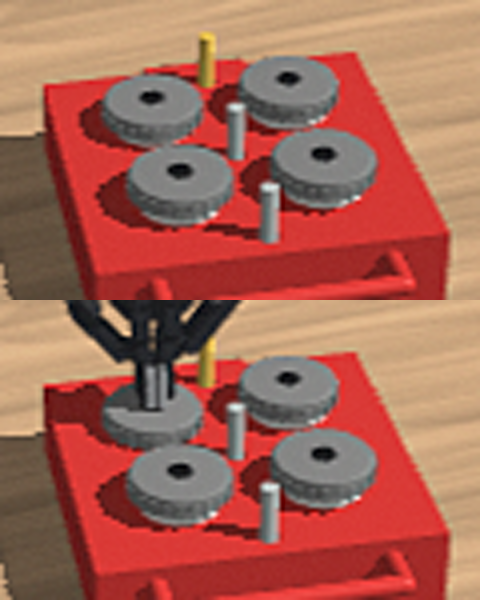

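The scene crop shows the fingers on the middle of lid 2 at (152,408). The lid looks level and lower than before, and force now rises against a hard stop. I'll ease off the sideways drag, then hand in.

Call:
{"fn": "servo_tool", "kwargs": {
  "series": [
    [1, -0.0005, 0, 0, 0, 0, 0],
    [1, -0.0005, 0, 0, 0, 0, 0],
    [1, 0, 0, 0, 0, 0, 0],
    [1, 0, 0, 0, 0, 0, 0],
    [1, 0, 0, 0, 0, 0, 0],
    [1, 0, 0, 0, 0, 0, 0],
    [1, 0, 0, 0, 0, 0, 0],
    [1, 0, 0, 0, 0, 0, 0]
  ]
}}

```text
clock: 18.3
eef_pos: [0.4913, 0.0443, 0.1498]
ee_rot: [0.073, 0.997, 0.0, 0.002]
wrist_force: [-2.7, 0.5, 13.9]
finger_gap: -0.003
grasp_force: 6.9
```

```bash
python3 -c "
from rig import sign_off;print(sign_off())"
```

```text
the job is handed in; nothing more can be done
None
```

The loose lid was on well 2 (caddy x = -50, y = -50 mm): I rocked it at its edge, pressed it down at its middle to its stop, and handed in at about 18 s while still holding it there, looking level, at about 14 N.

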